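# Put the red labels away and roll the seed store shut

## Task

Put the bundle of red plant labels into the roll-top seed store, then roll its slatted tambour door down until it is fully shut on the front sill. Leave the bundle of white labels where it lies.

Things in the scene. Friction and masses are not known exactly. Their poses are not given: they have to be found in the camera images.
- labels_red_mid (a point): Centre (half-way up) of the red plant-label bundle, the thing to put away: 108 mm long (its x axis), 17 mm wide (y), 10 mm thick (z), lying loose on the bench, 30 g. Grasp it across its width.
- labels_white_mid (a point): Centre of the similar bundle of white labels, 109 x 17 x 15 mm, long along its x axis, lying loose on the bench; to be left alone.
- store_floor (a point): Centre of the inner floor, 12 mm above the bench, of the fixed roll-top seed store (green round-topped cheeks and rear hood, pale slats). -x points out of its front, y along its width, z up. Inside: y -130 to 130 mm, x -148 to 140; cheeks 16 mm thick, 216 mm high. Front sill: x -160 to -148, top 62 mm above the bench. Door up, the floor near x = -90 mm is open from above.
- tambour (a joint): Roll-up angle of the slatted door on its circular track, rad: 0 shut on the front sill (stop), 1.4 fully up under the rear hood (stop). Starts at 1.15 to 1.35, stays where left, moves with 3 to 7 N at its bar. Track axis: parallel to store_floor's y, 28 mm above that point; slats at radius 148 to 160 mm. 0.1 rad = 16 mm of travel.
- tambour_bar (a point): Middle of the steel bar on the leading slat: round, 12 mm thick, 104 mm long along the store's y, 40 mm out from the slats. At joint value q it is at x = -200 cos(q+0.262), 200 sin(q+0.262) mm above the track axis: on top with the door up, at the front when shut. Can be pinched from above (fingers closing along the store's x; it turns between the pads) or pushed.
Mind the look-alikes: they are no part of the job. There is more than one size of the part that bears labels_red_mid; the job needs the smaller.

How it is judged (in metres and radians):
On the way:
1. the red label bundle lies in the store (x of labels_red_mid in the frame of store_floor between -0.148 and 0.15 m and y of labels_red_mid in the frame of store_floor between -0.13 and 0.13 m and z of labels_red_mid in the frame of store_floor below 0.04 m), for 0.2 s.
At the end, for the whole second after the job is handed in: The centre of the red label bundle is inside the store, between its cheeks, sill and back and less than 40 mm above its floor, and the tambour is shut to within 0.08 rad (13 mm) of its stop (all of step 1 and value of joint tambour below 0.08 rad); the robot touches nothing.
It fails at once if the white label bundle is moved more than 30 mm (distance of labels_white_mid from where it was at the start of the episode above 0.03 m).
It also fails if it takes over 56 s, if anything falls off the work surface, if the arm or the gripper's body presses on something with over 40 N, if the wrist force passes 120 N, or if a joint passes its speed limit or range.

## Robot

A 6-joint arm with a two-finger parallel gripper is mounted at the origin on the work surface; the furniture and walls round the work are solid. World frame = base frame: x ahead of the robot, y to its left, z up, the work surface at z = 0. Lengths are in mm, angles in rad, forces in N, time in s.
With the tool pointing down it reaches from about 350 to 975 mm from the base axis. Payload 17.4 kg.
Tool frame: the origin (TCP) lies midway between the tips of the shut fingers; the grasp point (between the pads) lies 19 mm behind it; z points along the fingers, y is the direction in which the jaws open and shut (so a half turn about z gives the same grasp; the last joint's range is limited). The gripper opens to 85 mm and grips with 20 to 120 N. Pads are 22 mm wide; open, the fingers measure 114 mm over their backs; the gripper's body (76 mm by 85 mm) begins 54 mm behind the grasp point. The pads swing forward as they close: fully open they stand 13 mm farther back than shut.
Start: joints at [-1.162, 0.116, 1.442, -0, 1.584, -0.038], TCP at [291.647, -608.748, 231.303] pointing down, gripper open.
Joint ranges: [-2.83, 2.83], [-0.83, 2.19], [0.07, 2.5], [-1.14, 4.28], [0.01, 3], [-2.97, 2.97]. Speed limits (rad/s): [1.89, 1.89, 2.22, 3.14, 3.14, 3.14].

## Interface

Orientations are given as [roll, pitch, yaw] about the fixed x, y, z axes, in that order (R = Rz(yaw) Ry(pitch) Rx(roll)).
In Python, from rig import bot gives the robot as it stands.
- The arm moves only by the tool arm_command, never from a script. Its argument "plan" is one flat list of numbers, 6 for each row, row after row: the shift along the tool's x, y, z in m, then the turn, a rotation vector about the tool's x, y, z in degrees. In form: [dx, dy, dz, wx, wy, wz, dx, dy, dz, wx, wy, wz, ...]. A call has 1 to 10 rows; each row shifts and turns the commanded pose from where the row before left it, along the tool's axes as they then stand; what a row does not reach is not made up. A row lasts 1/12 s, in which the tool goes at most 41.7 mm and 7.16 degrees, less where a joint would pass 70% of its speed; a pose out of reach is approached as far as the arm can. A call is refused whole if a number of a shift passes 0.0417 or a number of a turn 7.16, either way. A call with a gripper value outside its range is refused whole. "hand" is the closure, from 0 (fully open) to 1 (shut), set as the call begins (left out, the last holds). The fingers move at their own pace and stop on an object; "squeeze" is the grip in N (left out, the last holds). Time passes only in rows, so rows that do not move let the fingers close. It gives the time, the measured TCP pose, the force and the opening at its end, in the units of the state.
- bot.get_state(): the state, without advancing time (a new reading comes with each control period).
- bot.camera(name): name is "side" or "top" or "wrist"; returns (picture, depth): 384x512x3 uint8, red, green, blue; 384x512 float32, mm along the optical axis (not along the pixel's ray), 0 where there is no reading.
- bot.camera_model(name): a dict with "mtx" (3x3 intrinsics, pixels), "D" ([k1, k2, p1, p2, k3] as OpenCV has them; the pictures are not rectified), "rvec" (rotation vector, rad) and "tvec" (3), from world to camera coordinates, as OpenCV has them. Camera axes: x right, y down, z forward; pixel columns grow to the right and rows downward; lengths in mm; the calibration is good to about 2 mm. A picture is of the moment at which its call begins: read the wrist's pose just before it. camera_model takes no time and is no camera call; for the wrist camera it gives the pose at the moment of the call.
- bot.job_done(): hands the job in, once; it reports no verdict.
The state is a dict: "time_s": time; "joint_positions": joint angles; "joint_velocities": joint speeds; "joint_torque": joint torques, N m; "position": TCP position; "ee_rot": TCP orientation; "contact_force": force on the tool from outside, world axes, zero at the start; "torque": the same for the moment, N m; "gripper_width": opening from 0.0 (shut) to 1.0 (fully open).
Only numpy, scipy, OpenCV 4.12 (cv2) and the standard library are available. Lean on these libraries where they do the work, as an engineer would, in place of code of your own. Each camera call takes 0.05 s, during which the arm holds its last target.

## Working session

There is one attempt and no reset: what is moved stays moved. The work goes in short steps, Python scripts to look and compute and a tool call to move; the robot and the scene stay as the last step left them, time stands still between calls to the robot, and variables do not carry over. Pictures are saved under pics/ and viewed, and the job is handed in when it is done.

Besides the shell and the picture viewer there is one more tool, called after "Call:" as name(argument=value, ...) on one line, values as JSON. arm_command: Moves the arm, as the interface text tells. Its arguments: {"type":"object","properties":{"plan":{"type":"array"},"hand":{"type":"number"},"squeeze":{"type":"number"}},"required":["plan"]}

```bash
mkdir -p pics; ls
cat > h.py <<'E'
from rig import bot
import numpy as np, cv2
def snap(n,tag):
    m=bot.camera_model(n); p,d=bot.camera(n)
    cv2.imwrite(f'pics/{tag}.png',cv2.cvtColor(p,cv2.COLOR_RGB2BGR)); np.savez(f'{tag}.npz',p=p,d=d,**{k:np.array(v,float) for k,v in m.items()})
    return p,d,m
def load(tag): return np.load(f'{tag}.npz')
def world(z,uv,depth=None):
    uv=np.array(uv,float).reshape(-1,2)
    n=cv2.undistortPoints(uv.reshape(-1,1,2),z['mtx'],z['D']).reshape(-1,2)
    if depth is None: depth=np.array([z['d'][int(round(v)),int(round(u))] for u,v in uv])
    c=np.c_[n,np.ones(len(n))]*np.array(depth).reshape(-1,1)
    R=cv2.Rodrigues(z['rvec'])[0]
    return (c-z['tvec'].reshape(3))@R
def ray_z(z,uv,h):
    uv=np.array(uv,float).reshape(-1,2)
    n=cv2.undistortPoints(uv.reshape(-1,1,2),z['mtx'],z['D']).reshape(-1,2)
    R=cv2.Rodrigues(z['rvec'])[0]; o=-R.T@z['tvec'].reshape(3); d=np.c_[n,np.ones(len(n))]@R
    return o+d*((h-o[2])/d[:,2])[:,None]
E
python3 - <<'E'
from h import *
for n in('top','side','wrist'): snap(n,n+'0')
print(bot.get_state())
E
```

```text
pics
{'time_s': 0.15, 'joint_positions': array([-1.16184325e+00,  1.16349537e-01,  1.44207747e+00, -4.32077254e-05,
        1.58400209e+00, -3.77759338e-02]), 'joint_velocities': array([ 0.00133483, -0.00059303, -0.00209176,  0.00060585,  0.00023499,
        0.00176472]), 'joint_torque': array([ 1.74273289e-03, -7.32507062e+01, -6.32847548e+01, -4.72271404e-05,
        4.93896834e-03, -6.45089085e-05]), 'position': array([ 291.5531657 , -608.63611812,  230.77079957]), 'ee_rot': array([-3.14075517e+00,  1.15836157e-05,  4.46728465e-01]), 'contact_force': array([-0.75932694,  0.41665485, -0.56398099]), 'torque': array([ 0.02587398, -0.00236289,  0.00506361]), 'gripper_width': 0.9967530430569719}
```

View pics/top0.png

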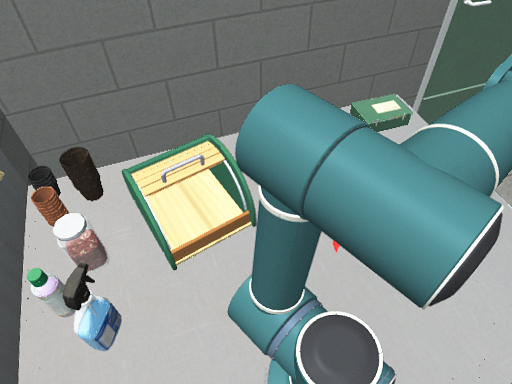

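View pics/side0.png

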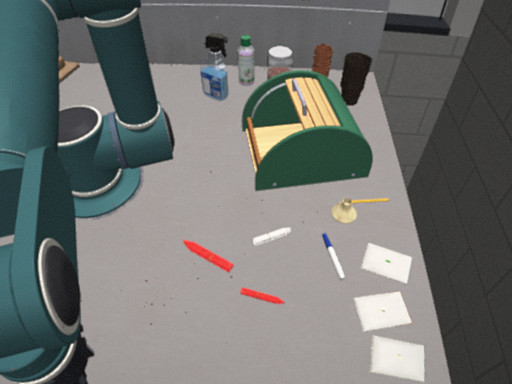

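View pics/wrist0.png

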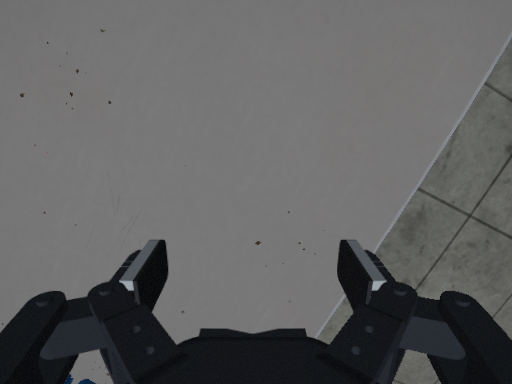

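The side view shows a large red bundle at (208,255), a smaller one at (262,296), the white bundle at (272,237), and the store around (305,135) with its bar at (299,97). The top view shows the store at (190,195) with its bar at (183,168). The arm hides the bundles there. Next I'll measure these.

Run:
```python
from h import *
from scipy import ndimage as nd
z=load('side0'); p=z['p'].astype(int)
def blob(m,name):
    l,n=nd.label(m)
    for i in range(1,n+1):
        v,u=np.nonzero(l==i)
        if len(u)<80: continue
        w=world(z,np.c_[u,v]); w=w[z['d'][v,u]>0]
        xy=w[:,:2]; c,s,ang=cv2.minAreaRect(xy.astype(np.float32))
        e=np.linalg.svd(xy-xy.mean(0),full_matrices=False)[2][0]
        print(name,u.mean(),v.mean(),len(u),'c',np.round(c),'size',np.round(s),'yaw',np.degrees(np.arctan2(e[1],e[0])).round(1),'z',np.percentile(w[:,2],[5,50,90,98]).round(1))
r,g,b=p[...,0],p[...,1],p[...,2]
blob((r>150)&(g<90)&(b<90),'red')
sub=np.zeros(r.shape,bool); sub[220:250,245:300]=1
blob((p.min(2)>185)&sub,'white')
# store pts
for t in('side0','top0'):
    z=load(t);p=z['p'].astype(int);r,g,b=p[...,0],p[...,1],p[...,2]
    m=(g>r+20)&(g>b+5)&(r<60)
    l,n=nd.label(m); 
    for i in range(1,n+1):
        v,u=np.nonzero(l==i)
        if len(u)<300: continue
        w=world(z,np.c_[u,v]); w=w[z['d'][v,u]>0]
        print(t,len(u),u.mean(),v.mean(),w.min(0).round(),w.max(0).round())
z=load('top0');print('top bar',world(z,[[163,178],[183,168],[202,158],[183,170]]).round())
z=load('side0');print('side bar',world(z,[[294,82],[299,97],[305,112]]).round())
R=cv2.Rodrigues(z['rvec'])[0];print(-R.T@z['tvec'])
```

```text
red 208.7149643705463 255.65320665083135 421 c [ 380. -230.] size [ 20. 147.] yaw -27.7 z [ 2.7 13.4 15.6 16.5]
red 260.7071129707113 295.76987447698747 239 c [ 526. -333.] size [ 15. 101.] yaw -12.7 z [ 5.3  8.6 10.4 11.1]
white 271.0582191780822 235.34931506849315 292 c [ 541. -154.] size [109.  28.] yaw -153.3 z [-0.2 12.8 15.4 16.5]
side0 646 272.61764705882354 91.03250773993808 [426. 193.   9.] [688. 325. 217.]
side0 1192 275.2634228187919 109.50671140939598 [457. 272.  15.] [613. 315. 169.]
side0 5173 314.7950898898125 158.58998646820027 [489.  -4.   4.] [824.  81. 217.]
top0 302 390.0662251655629 123.7748344370861 [ 735. -743.    0.] [ 756. -554.   54.]
top0 329 239.38601823708206 186.419452887538 [482.   3.   9.] [719.  79. 213.]
top0 516 227.1996124031008 182.29263565891472 [532.  23.  17.] [759.  75. 184.]
top0 422 151.4834123222749 225.74170616113744 [420. 268.   1.] [727. 353. 210.]
top bar [[575. 233. 223.]
 [619. 172. 197.]
 [604. 115. 232.]
 [611. 174. 198.]]
side bar [[584. 211. 240.]
 [597. 138. 239.]
 [615. 109. 211.]]
[ 541.33638278 -719.0838601   820.64959986]
```

Run:
```python
import cv2
a=cv2.imread('pics/side0.png')[60:200,230:380]; cv2.imwrite('pics/sc.png',cv2.resize(a,None,fx=4,fy=4,interpolation=2))
a=cv2.imread('pics/top0.png')[125:275,110:265]; cv2.imwrite('pics/tc.png',cv2.resize(a,None,fx=4,fy=4,interpolation=2))
```

```text
(no output)
```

View pics/sc.png

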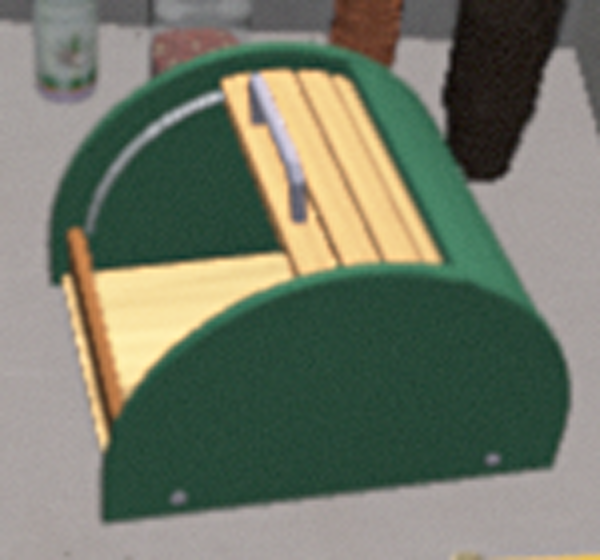

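View pics/tc.png

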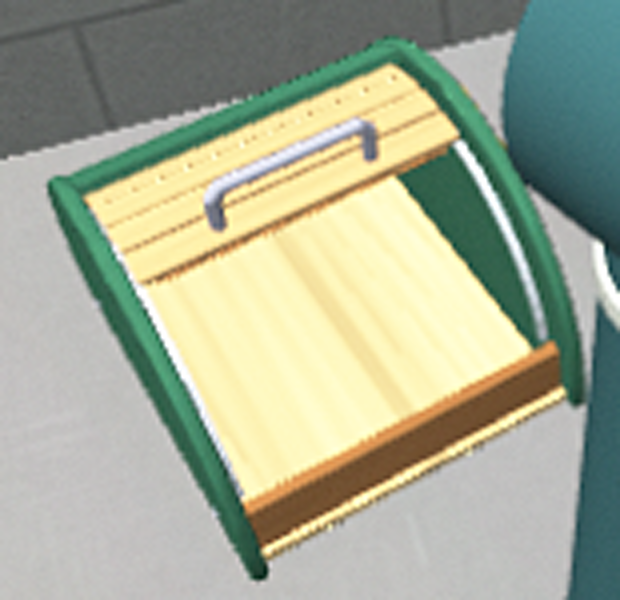

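Run:
```python
from h import *
zt=load('top0'); zs=load('side0')
a=ray_z(zt,[[171.5,251],[248.5,212]],62); b=ray_z(zs,[[249,118.5],[260,163.5]],62)
print('sill top',a.round(),b.round())
for q in (a,b):
    d=q[0]-q[1]; print(np.linalg.norm(d[:2]),'yaw of +y',np.degrees(np.arctan2(d[1],d[0])),'mid',q.mean(0).round())
# cheek normal from depth: outer face of the right cheek (side view)
p=zs['p'].astype(int);m=np.zeros(p.shape[:2],bool)
m[135:183,268:350]=1
m&=(p[...,1]>p[...,0]+20)&(p[...,0]<60)&(zs['d']>0)
v,u=np.nonzero(m); w=world(zs,np.c_[u,v])
k=w[:,2]<190; w=w[k]
for _ in range(6):
    c=w.mean(0); n=np.linalg.svd(w-c,full_matrices=False)[2][2]; r=(w-c)@n; w=w[abs(r)<max(2.5*np.median(abs(r)),2)]
print('cheek n',n,c,len(w),r.std(),'yaw x',np.degrees(np.arctan2(-n[0],n[1])))
# bottom of cheek
b1=ray_z(zs,[[255.5,190],[368,177]],0);print('cheek bottom corners',b1.round(),np.linalg.norm(b1[1]-b1[0]))
# bar: triangulate ends
def tri(uts,uss):
    P=[]
    for z in(zt,zs): P.append(np.c_[cv2.Rodrigues(z['rvec'])[0],z['tvec'].reshape(3)])
    n=[cv2.undistortPoints(np.array(q,float).reshape(-1,1,2),z['mtx'],z['D']).reshape(-1,2).T for z,q in((zt,uts),(zs,uss))]
    X=cv2.triangulatePoints(P[0],P[1],*n); return (X[:3]/X[3]).T
X=tri([[163,172.5],[202,156.5]],[[294,80],[305,107]])
print('bar ends',X.round(),X.mean(0).round(),np.linalg.norm(X[0]-X[1]))
print('sill tri',tri([[171.5,251],[248.5,212]],[[249,118.5],[260,163.5]]).round())
```

```text
sill top [[447. 267.  62.]
 [501.  18.  62.]] [[448. 263.  62.]
 [497.  53.  62.]]
255.26189506255696 yaw of +y 102.31142397171575 mid [474. 143.  62.]
215.13155528883468 yaw of +y 103.32396996008774 mid [473. 158.  62.]
cheek n [-0.23137559  0.97286319 -0.00159722] [638.37680148  33.98295704 104.19910843] 3093 0.9908320334498969 yaw x 13.37808931235408
cheek bottom corners [[488.   5.   0.]
 [829.  81.   0.]] 349.91670541204746
bar ends [[584. 229. 235.]
 [615. 112. 226.]] [599. 171. 231.] 120.71979193933721
sill tri [[448. 267.  59.]
 [494.  25.  83.]]
```

The store comes out at about (625,181) with yaw 13.4°. The cheek, sill and bar measurements agree, which puts the door near q≈1.17. The small red bundle is at about (526,-333) with yaw -13°. I'll move above it for a second view from the wrist camera.

Call:
arm_command(plan=[0.0323,-0.0144,0,0,0,0,0.0323,-0.0144,0,0,0,0,0.0323,-0.0144,0,0,0,0,0.0323,-0.0144,0,0,0,0,0.0323,-0.0144,0,0,0,0,0.0323,-0.0144,0,0,0,0,0.0323,-0.0144,0,0,0,0,0.0323,-0.0144,0,0,0,0,0.0323,-0.0144,0,0,0,0,0.0323,-0.0144,0,0,0,0], hand=0, squeeze=40)

```text
time_s: 0.98
position: [521.6, -337.7, 231.2]
ee_rot: [-3.142, 0.0, 0.447]
contact_force: [-0.0, -0.3, 0.5]
gripper_width: 1.0
```

Call:
arm_command(plan=[0,0,0,0,0,6.4,0,0,0,0,0,6.4,0,0,0,0,0,6.4,0,0,0,0,0,6.4,0,0,0,0,0,6.4,0,0,0,0,0,6.4,0,0,0,0,0,0])

```text
time_s: 1.57
position: [520.7, -339.3, 231.0]
ee_rot: [-3.141, 0.0, -0.229]
contact_force: [0.4, 0.3, 0.4]
gripper_width: 0.994
```

Run:
```python
from h import *
s=bot.get_state();print(s['time_s'],s['position'],np.degrees(s['ee_rot']),s['joint_positions'])
snap('wrist','wrist1');snap('top','top1')
```

```text
1.5667 [ 520.65018204 -339.26269086  231.02829542] [-1.79989501e+02  2.36404608e-02 -1.31229734e+01] [-6.18560532e-01  2.67795615e-04  1.56274864e+00  1.28339539e-05
  1.57902750e+00  1.18127503e+00]
```

View pics/wrist1.png

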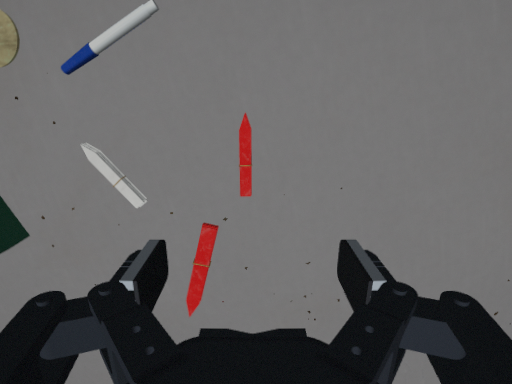

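View pics/top1.png

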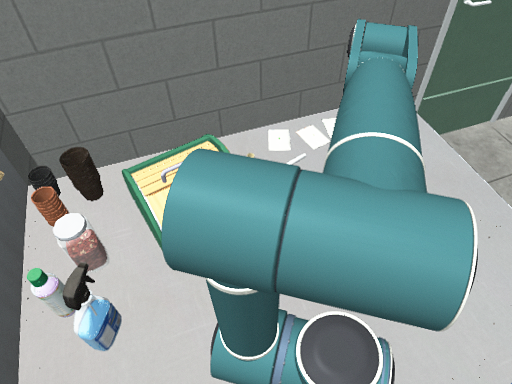

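The wrist view shows one red bundle at (246,155) and another at (203,268), with the white one at (113,175). I'll measure all three.

Run:
```python
from h import *
from scipy import ndimage as nd
z=load('wrist1'); p=z['p'].astype(int);r,g,b=p[...,0],p[...,1],p[...,2]
R=cv2.Rodrigues(z['rvec'])[0];print('cam',-R.T@z['tvec'],R[2])
for nm,m in(('red',(r>130)&(g<100)&(b<100)),('white',(p.min(2)>150))):
    m=nd.binary_closing(m,iterations=2)
    l,n=nd.label(m)
    for i in range(1,n+1):
        v,u=np.nonzero(l==i)
        if len(u)<150: continue
        w=world(z,np.c_[u,v]); 
        dz=w[:,2]
        w5=ray_z(z,np.c_[u,v],10 if nm=='red' else 15)
        xy=w5[:,:2].astype(np.float32); c,s,a=cv2.minAreaRect(xy)
        e=np.linalg.svd(xy-xy.mean(0),full_matrices=False)[2][0]
        print(nm,u.mean().round(),v.mean().round(),np.round(c,1),np.round(s,1),np.degrees(np.arctan2(e[1],e[0])).round(1),'z',np.percentile(dz,[5,50,95]).round(1))
# triangulate ends small bundle wrist vs side
zs=load('side0');ps=zs['p'].astype(int)
ms=(ps[...,0]>130)&(ps[...,1]<100)&(ps[...,2]<100);l,n=nd.label(nd.binary_closing(ms))
k=l[296,262];v,u=np.nonzero(l==k);print('side',u.mean(),v.mean())
cs=[u.mean(),v.mean()]
lw,_=nd.label(nd.binary_closing((r>130)&(g<100)&(b<100),iterations=2));v,u=np.nonzero(lw==lw[155,246]);cw=[u.mean(),v.mean()]
P=[np.c_[cv2.Rodrigues(q['rvec'])[0],q['tvec'].reshape(3)] for q in(zs,z)]
n=[cv2.undistortPoints(np.array([[c]]),q['mtx'],q['D']).reshape(2,1) for c,q in((cs,zs),(cw,z))]
X=cv2.triangulatePoints(P[0],P[1],*n);print('tri',(X[:3]/X[3]).T)
```

```text
cam [ 592.03649049 -356.79876592  373.15833914] [-0.28462825  0.06825388 -0.95620509]
red 245.0 157.0 [ 527.6 -331.5] [ 15.2 105.2] 167.0 z [1.9 8.3 9.6]
red 200.0 267.0 [ 378.6 -228.3] [ 22.7 157.1] 152.5 z [ 6.7 12.7 14. ]
white 121.0 25.0 [ 705.2 -231.4] [10.2 88.4] -72.7 z [12.8 14.7 16.3]
white 111.0 175.0 [ 543.4 -162. ] [104.9  19.7] -154.8 z [ 5.3 13.7 15.1]
side 260.83141762452107 295.8199233716475
tri [[ 524.66089902 -330.81628005    4.78951186]]
```

The small bundle is confirmed at (527,-332), mid height 4.8 mm, length about 105 mm and yaw -13°. I'll descend and grip it.

Call:
arm_command(plan=[0.0046,-0.0086,0.035,0,0,0,0,0,0.035,0,0,0,0,0,0.035,0,0,0,0,0,0.035,0,0,0,0,0,0.035,0,0,0,0,0,0.035,0,0,0,0,0,0.006,0,0,0,0,0,0.006,0,0,0,0,0,0.006,0,0,0,0,0,0,0,0,0], hand=0)

```text
time_s: 2.5
position: [527.6, -332.3, 4.3]
ee_rot: [3.141, -0.001, -0.222]
contact_force: [-0.2, 0.8, -0.6]
gripper_width: 0.998
```

Call:
arm_command(plan=[0,0,0,0,0,0,0,0,0,0,0,0,0,0,0,0,0,0,0,0,0,0,0,0,0,0,0,0,0,0,0,0,0,0,0,0,0,0,0,0,0,0,0,0,0,0,0,0], hand=1, squeeze=40)

```text
time_s: 3.17
position: [527.3, -332.1, 3.7]
ee_rot: [3.141, -0.0, -0.223]
contact_force: [-2.1, 1.4, 6.1]
gripper_width: 0.156
```

Call:
arm_command(plan=[0,0,-0.01,0,0,0,0,0,-0.03,0,0,0,0,0,-0.035,0,0,0,0,0,-0.035,0,0,0,0,0,-0.035,0,0,0,0,0,-0.035,0,0,0,0,0,-0.035,0,0,0,0,0,-0.035,0,0,0,0,0,-0.03,0,0,0,0,0,-0.02,0,0,0])

```text
time_s: 4.0
position: [527.1, -331.9, 307.6]
ee_rot: [3.14, -0.003, -0.223]
contact_force: [-0.4, -0.8, -0.2]
gripper_width: 0.156
```

Run:
```python
from h import *
s=bot.get_state();print(s['time_s'],s['position'],np.degrees(s['ee_rot']),s['gripper_width'],s['joint_positions'])
snap('wrist','wrist2')
```

```text
4.0 [ 527.06193801 -331.9050647   307.64497747] [179.92727031  -0.18011258 -12.79684619] 0.15559392130860528 [-6.02936169e-01 -9.27084225e-03  1.44948511e+00 -1.43229775e-05
  1.69798825e+00  1.19120741e+00]
```

View pics/wrist2.png

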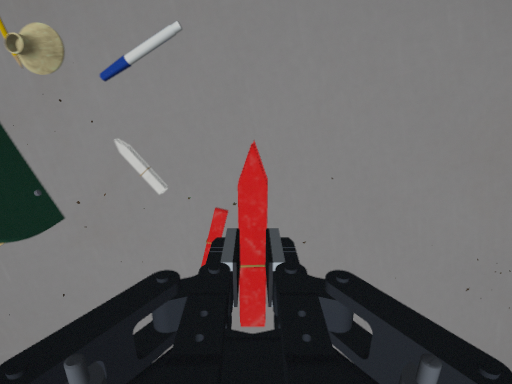

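The grip is good: the bundle sits centred between the pads. I'll carry it over above the store's front opening.

Call:
arm_command(plan=[-0.0074,-0.0318,0,0,0,0,-0.0074,-0.0318,0,0,0,0,-0.0074,-0.0318,0,0,0,0,-0.0074,-0.0318,0,0,0,0,-0.0074,-0.0318,0,0,0,0,-0.0074,-0.0318,0,0,0,0,-0.0074,-0.0318,0,0,0,0,-0.0074,-0.0318,0,0,0,0,-0.0074,-0.0318,0,0,0,0,-0.0074,-0.0318,0,0,0,0])

```text
time_s: 4.88
position: [524.8, -3.9, 303.6]
ee_rot: [-3.141, -0.0, -0.224]
contact_force: [0.7, -0.2, -0.6]
gripper_width: 0.156
```

Call:
arm_command(plan=[-0.0074,-0.0318,0,0,0,0,-0.0074,-0.0318,0,0,0,0,-0.0074,-0.0318,0,0,0,0,-0.0074,-0.0318,0,0,0,0,-0.0074,-0.0318,0,0,0,0,0,0,0,0,0,-6,0,0,0,0,0,-7,0,0,0,0,0,-7,0,0,0,0,0,-7,0,0,0,0,0,-7])

```text
time_s: 5.72
position: [524.3, 157.9, 303.5]
ee_rot: [-3.142, 0.0, 0.376]
contact_force: [0.3, 0.2, -0.3]
gripper_width: 0.154
```

Call:
arm_command(plan=[0,0,0,0,0,-7,0,0,0,0,0,-7,0,0,0,0,0,-7,0,0,0,0,0,-7,0,0,0,0,0,-7,0,0,0,0,0,-7,0,0,0,0,0,-7,0,0,0,0,0,-7,0,0,0,0,0,-7,0,0,0,0,0,-7])

```text
time_s: 6.55
position: [524.3, 157.7, 303.5]
ee_rot: [-3.141, 0.0, 1.598]
contact_force: [0.5, -0.0, 0.2]
gripper_width: 0.159
```

Call:
arm_command(plan=[0,0,0,0,0,-6.2,0,0,0,0,0,-6,0,0,0,0,0,0,0,0,0,0,0,0])

```text
time_s: 6.88
position: [524.4, 157.8, 303.4]
ee_rot: [-3.142, 0.0, 1.801]
contact_force: [-0.9, -0.3, 0.1]
gripper_width: 0.156
```

Run:
```python
from h import *
s=bot.get_state();print(s['time_s'],s['position'],np.degrees(s['ee_rot']),s['gripper_width'],s['joint_positions'])
snap('wrist','wrist3');snap('side','side3')
```

```text
6.8833 [524.38623383 157.75259009 303.44119263] [-1.79998303e+02  1.30014170e-03  1.03213962e+02] 0.1563004450495869 [ 2.45648854e-01 -1.71818273e-01  1.60796140e+00 -2.24475513e-05
  1.70547948e+00  1.50186931e-02]
```

View pics/wrist3.png

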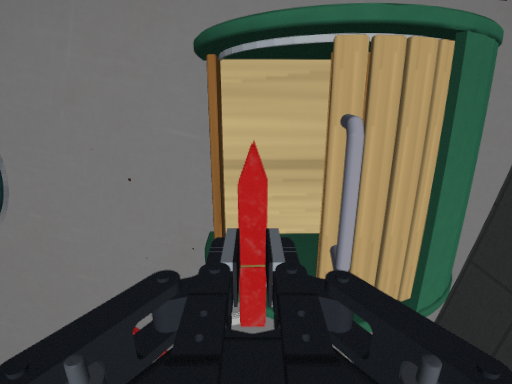

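View pics/side3.png

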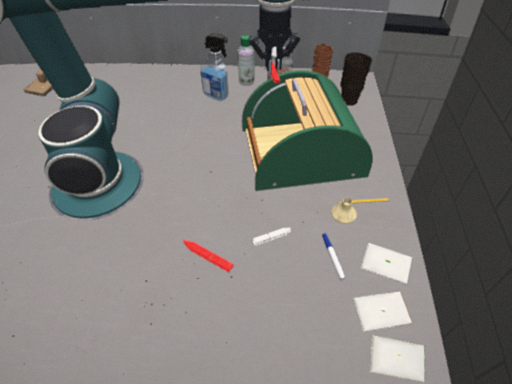

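The wrist view shows the sill top at column ~215, the leading slat's edge at ~328 and the bar at ~352. The bundle is over the opening. I'll work out the local clearances.

```bash
cat >> h.py <<'E'
O=np.array([625.,181.,12.]);Y=np.radians(13.3)
RS=np.array([[np.cos(Y),-np.sin(Y),0],[np.sin(Y),np.cos(Y),0],[0,0,1]])
def loc(w): return (np.asarray(w)-O)@RS
E
python3 - <<'E'
from h import *
z=load('wrist3')
for nm,uv in dict(sill=[[215,80],[216,150],[217,200]],slat=[[336,80],[333,150],[330,200]],slat2=[[360,80]],bar=[[352,130],[351,160],[348,200],[345,250]],floor=[[290,100],[290,200]],rcheek=[[300,240],[300,300]],lcheek=[[300,20],[250,25]]).items(): print(nm,world(z,uv).round().tolist(),loc(world(z,uv)).round().tolist())
print('tcp',loc(bot.get_state()['position']))
E
```

```text
sill [[456.0, 243.0, 60.0], [474.0, 157.0, 62.0], [489.0, 89.0, 61.0]] [[-151.0, 99.0, 48.0], [-152.0, 12.0, 50.0], [-153.0, -58.0, 49.0]]
slat [[569.0, 261.0, 195.0], [583.0, 206.0, 195.0], [594.0, 162.0, 196.0]] [[-37.0, 91.0, 183.0], [-35.0, 34.0, 183.0], [-34.0, -12.0, 184.0]]
slat2 [[586.0, 265.0, 199.0]] [[-18.0, 91.0, 187.0]]
bar [[579.0, 226.0, 239.0], [583.0, 206.0, 243.0], [591.0, 177.0, 243.0], [602.0, 138.0, 242.0]] [[-35.0, 55.0, 227.0], [-35.0, 34.0, 231.0], [-34.0, 4.0, 231.0], [-32.0, -37.0, 230.0]]
floor [[559.0, 242.0, 11.0], [598.0, 98.0, 13.0]] [[-51.0, 75.0, -1.0], [-46.0, -75.0, 1.0]]
rcheek [[625.0, 46.0, 37.0], [533.0, 178.0, 372.0]] [[-31.0, -132.0, 25.0], [-90.0, 18.0, 360.0]]
lcheek [[528.0, 295.0, 202.0], [491.0, 287.0, 181.0]] [[-68.0, 133.0, 190.0], [-106.0, 134.0, 169.0]]
tcp [-103.21758254    0.52260412  291.37561632]
```

Everything agrees: sill top at 50 mm, bar top at ~231 mm above the floor, and the door edge at local x≈-37. I'll tilt the tool 12° to keep the wrist away from the door, then lower it.

Call:
arm_command(plan=[0,0.01,0,0,0,0,0,0,0,-4,0,0,0,0,0,-4,0,0,0,0,0,-4,0,0,0,-0.0058,0.0271,0,0,0,0,-0.0058,0.0271,0,0,0,0,-0.0058,0.0271,0,0,0,0,-0.0058,0.0271,0,0,0])

```text
time_s: 7.65
position: [534.5, 160.1, 191.5]
ee_rot: [2.932, -0.0, 1.803]
contact_force: [0.4, 0.2, -0.1]
gripper_width: 0.155
```

Run:
```python
from h import *
s=bot.get_state();print(s['time_s'],loc(s['position']),np.degrees(s['ee_rot']),s['gripper_width'],s['contact_force'])
snap('side','side4')
```

```text
7.65 [-92.91100383   0.52251    179.45756222] [ 1.67965169e+02 -2.04301359e-02  1.03300558e+02] 0.15506854154917962 [ 0.44591662  0.1537786  -0.0766773 ]
```

View pics/side4.png

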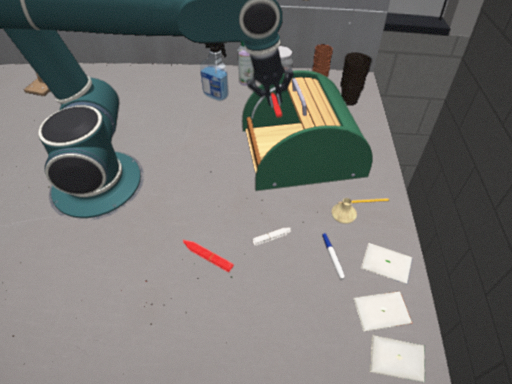

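The side view shows the tool leaning away from the door, with the bundle over the opening at (277,104). I'll lower it the rest of the way.

Call:
arm_command(plan=[0,-0.0057,0.027,0,0,0,0,-0.0057,0.027,0,0,0,0,-0.0057,0.027,0,0,0,0,-0.0057,0.027,0,0,0,0,-0.0057,0.027,0,0,0,0,-0.0042,0.02,0,0,0,0,-0.0015,0.007,0,0,0,0,0,0,0,0,0])

```text
time_s: 8.37
position: [534.1, 160.0, 25.8]
ee_rot: [2.935, -0.0, 1.804]
contact_force: [0.8, 0.7, 0.3]
gripper_width: 0.159
```

Run:
```python
from h import *
s=bot.get_state();print(s['time_s'],loc(s['position']),np.degrees(s['ee_rot']),s['gripper_width'],s['contact_force'])
snap('side','side5')
```

```text
8.3667 [-93.27854219   0.50701328  13.77795226] [ 1.68150177e+02 -7.68046295e-03  1.03350960e+02] 0.15902750342384894 [0.80682714 0.67544628 0.29234987]
```

View pics/side5.png

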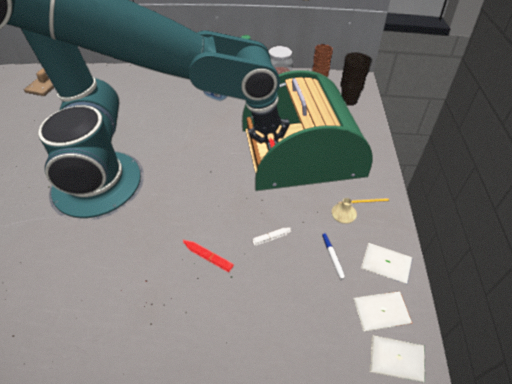

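Clear so far. I'll open partway (to about 34 mm) and withdraw straight up.

Call:
arm_command(plan=[0,0,0,0,0,0,0,0,0,0,0,0,0,0,0,0,0,0,0,0,0,0,0,0,0,0,0,0,0,0], hand=0.6)

```text
time_s: 8.83
position: [534.6, 160.2, 27.5]
ee_rot: [2.931, -0.0, 1.805]
contact_force: [-0.0, 0.2, 0.2]
gripper_width: 0.403
```

Call:
arm_command(plan=[0,0.0025,-0.012,0,0,0,0,0.0057,-0.027,0,0,0,0,0.0057,-0.027,0,0,0,0,0.0057,-0.027,0,0,0,0,0.0057,-0.027,0,0,0,0,0.0068,-0.032,0,0,0,0,0.0068,-0.032,0,0,0,0,0.0068,-0.032,0,0,0,0,0.0068,-0.032,0,0,0,0,0.0057,-0.027,0,0,0])

```text
time_s: 9.67
position: [533.7, 160.0, 311.8]
ee_rot: [2.93, -0.0, 1.805]
contact_force: [-0.6, 0.6, 0.3]
gripper_width: 0.404
```

Run:
```python
from h import *
s=bot.get_state();print(s['time_s'],s['position'],loc(s['position']),np.degrees(s['ee_rot']),s['gripper_width'],s['contact_force'])
snap('wrist','wrist6')
z=load('wrist6');p=z['p'].astype(int);m=(p[...,0]>130)&(p[...,1]<100)&(p[...,2]<100);m[:, :]=m
v,u=np.nonzero(m);print(len(u),u.mean(),v.mean());l=loc(world(z,np.c_[u,v]));print(np.percentile(l,[2,50,98],axis=0).round())
```

```text
9.6667 [533.67128128 159.9851608  311.83596317] [-93.71363777   0.55895022 299.83596317] [ 1.67867438e+02 -2.78954600e-03  1.03402194e+02] 0.40412185009463897 [-0.61359942  0.58412723  0.3286547 ]
1986 181.12789526686808 150.12537764350452
[[-159. -122.    6.]
 [-153.    9.   49.]
 [ -86.  122.   51.]]
```

View pics/wrist6.png

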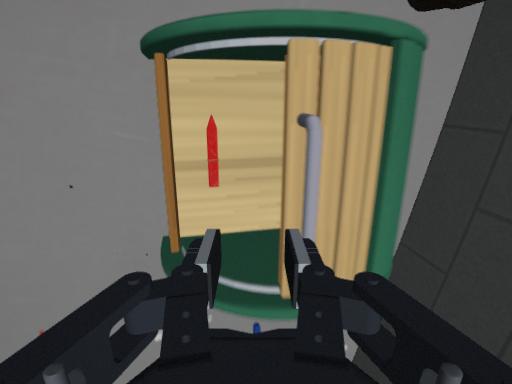

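The bundle lies on the store floor at (213,155). The bar is at columns ~307–320. I'll measure the bar for the pinch.

Run:
```python
from h import *
z=load('wrist6')
for v in (150,180,210):
    d=z['d'][v,295:335].astype(int);print(v,d.tolist())
    us=np.array([u for u in range(295,335) if z['d'][v,u]<d[-1]-20 and z['d'][v,u]>0]);
    if len(us): 
        w=loc(ray_z(z,[[us.min(),v],[us.max(),v]],238));print(us.min(),us.max(),w.round(1).tolist())
        print(loc(world(z,[[us.mean(),v]])).round(1))
w=loc(world(z,[[u,v] for v in range(120,180) for u in range(205,220) if z['p'][v,u,0]>130 and z['p'][v,u,1]<90]));print('bundle',np.percentile(w,[3,50,97],axis=0).round())
```

```text
150 [269, 268, 270, 269, 270, 270, 269, 269, 270, 270, 228, 228, 226, 225, 225, 224, 223, 224, 224, 224, 224, 223, 223, 225, 225, 271, 273, 272, 271, 273, 273, 271, 273, 272, 274, 274, 274, 274, 273, 274]
305 319 [[-37.2, 37.6, 226.0], [-25.5, 37.3, 226.0]]
[[-33.1  38.1 230. ]]
180 [277, 278, 279, 277, 278, 277, 277, 277, 235, 233, 232, 232, 231, 230, 231, 229, 230, 230, 230, 231, 230, 232, 233, 279, 279, 280, 279, 280, 280, 280, 281, 281, 0, 281, 282, 283, 283, 284, 285, 284]
303 317 [[-37.6, 13.5, 226.0], [-25.5, 12.8, 226.0]]
[[-33.9  14.7 231.3]]
210 [286, 286, 286, 286, 287, 287, 245, 243, 239, 239, 238, 238, 238, 237, 237, 237, 239, 239, 238, 238, 240, 288, 289, 288, 288, 288, 289, 290, 290, 290, 291, 290, 291, 292, 292, 292, 293, 292, 293, 294]
301 315 [[-37.9, -12.1, 226.0], [-25.4, -13.1, 226.0]]
[[-33.9 -10.6 231. ]]
bundle [[-99. -38.   5.]
 [-93.   4.   8.]
 [-86.  45.  10.]]
```

The bar centre is at local (-31.5, 0, 225), i.e. q≈1.15, which matches the formula. The bundle's top is 8–10 mm above the floor. I'll pinch the bar next.

Call:
arm_command(plan=[0,0,0,0,0,0,0,0.0216,0.0046,0,0,0,0,0.0216,0.0046,0,0,0,0,0.0216,0.0046,0,0,0,0,0,0,0,0,0,0,-0.0048,0.0223,0,0,0,0,-0.0048,0.0223,0,0,0,0,-0.0048,0.0223,0,0,0,0,-0.0048,0.0223,0,0,0,0,0,0,0,0,0], hand=0)

```text
time_s: 10.55
position: [596.3, 174.9, 211.4]
ee_rot: [2.939, 0.0, 1.805]
contact_force: [-1.0, -0.3, -0.6]
gripper_width: 1.002
```

Run:
```python
from h import *
s=bot.get_state();print(s['time_s'],s['position'],loc(s['position']),np.degrees(s['ee_rot']),s['gripper_width'],s['contact_force'])
snap('wrist','wrist7')
```

```text
10.55 [596.27195429 174.86376332 211.3885626 ] [-29.36916678   0.63722347 199.3885626 ] [1.68395745e+02 6.05409574e-03 1.03400140e+02] 1.0016086448445598 [-0.98214873 -0.3131092  -0.61456712]
```

View pics/wrist7.png

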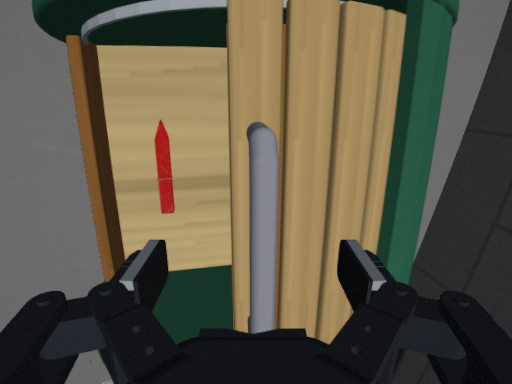

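The bar is centred between the open fingers, at column ~262. The TCP is 9 mm lower than I intended, so I'll raise it and close.

Call:
arm_command(plan=[0,0.0037,-0.0084,0,0,0,0,0,0,0,0,0,0,0,0,0,0,0])

```text
time_s: 10.85
position: [600.9, 176.0, 228.5]
ee_rot: [2.929, -0.0, 1.805]
contact_force: [-0.5, -0.5, -1.4]
gripper_width: 0.996
```

Call:
arm_command(plan=[0,0,0,0,0,0,0,0,0,0,0,0,0,0,0,0,0,0,0,0,0,0,0,0,0,0,0,0,0,0,0,0,0,0,0,0,0,0,0,0,0,0,0,0,0,0,0,0], hand=1, squeeze=20)

```text
time_s: 11.52
position: [600.1, 175.8, 225.7]
ee_rot: [2.932, 0.0, 1.805]
contact_force: [0.2, -0.3, -1.1]
gripper_width: 0.132
```

Run:
```python
from h import *
s=bot.get_state();print(s['time_s'],s['position'],loc(s['position']),np.degrees(s['ee_rot']),s['gripper_width'],s['contact_force'])
# arc plan in tool (y,z), tilt 12
q=1.151; t=np.radians(180-np.degrees(s['ee_rot'][0])); c,si=np.cos(t),np.sin(t)
qs=np.r_[np.linspace(1.151,-0.01,25)]
P=np.c_[-200*np.cos(qs+.262),200*np.sin(qs+.262)]
d=np.diff(P,axis=0); print(np.c_[qs[1:],1e4*(d[:,0]*c+d[:,1]*si)/1e3*0.1*10,(d[:,0]*si-d[:,1]*c)].round(2).tolist())
```

```text
11.5167 [600.11189927 175.80399776 225.66313868] [-25.41591277   0.66886143 213.66313868] [1.68008034e+02 9.28949568e-04 1.03404415e+02] 0.13229977889113523 [ 0.15094592 -0.30043806 -1.06002708]
[[1.1, -96.7, -0.26], [1.05, -96.72, 0.2], [1.01, -96.51, 0.67], [0.96, -96.07, 1.14], [0.91, -95.41, 1.6], [0.86, -94.52, 2.06], [0.81, -93.42, 2.51], [0.76, -92.09, 2.96], [0.72, -90.55, 3.41], [0.67, -88.8, 3.84], [0.62, -86.84, 4.26], [0.57, -84.67, 4.68], [0.52, -82.31, 5.08], [0.47, -79.76, 5.47], [0.43, -77.02, 5.85], [0.38, -74.1, 6.22], [0.33, -71.0, 6.57], [0.28, -67.74, 6.91], [0.23, -64.32, 7.23], [0.18, -60.75, 7.53], [0.14, -57.04, 7.81], [0.09, -53.2, 8.08], [0.04, -49.23, 8.33], [-0.01, -45.14, 8.56]]
```

The bar is gripped with little force. I'll draw the door along its arc, first part.

Call:
arm_command(plan=[0,-0.0097,-0.0003,0,0,0,0,-0.0097,0.0002,0,0,0,0,-0.0097,0.0007,0,0,0,0,-0.0096,0.0011,0,0,0,0,-0.0095,0.0016,0,0,0,0,-0.0095,0.0021,0,0,0,0,-0.0093,0.0025,0,0,0])

```text
time_s: 12.1
position: [537.2, 160.8, 203.8]
ee_rot: [2.932, -0.0, 1.805]
contact_force: [2.0, 1.0, 4.3]
gripper_width: 0.13
```

Run:
```python
from h import *
s=bot.get_state();l=loc(s['position']);print(s['time_s'],l,np.degrees(s['ee_rot']),s['gripper_width'],s['contact_force'],s['torque'])
q=.81;print('expected shift',-200*np.cos(q+.262)+31.5,200*np.sin(q+.262)-197.5,'got',l-[-25.4,.67,213.66])
snap('side','side8')
```

```text
12.1 [-90.12314014   0.55896551 191.83562582] [ 1.67973367e+02 -3.89951580e-03  1.03399921e+02] 0.13016369743693007 [2.02579752 0.99468465 4.32576486] [ 0.21361373 -0.6660796   0.03469794]
expected shift -64.17377378828942 -21.868200461570098 got [-64.72314014  -0.11103449 -21.82437418]
```

View pics/side8.png

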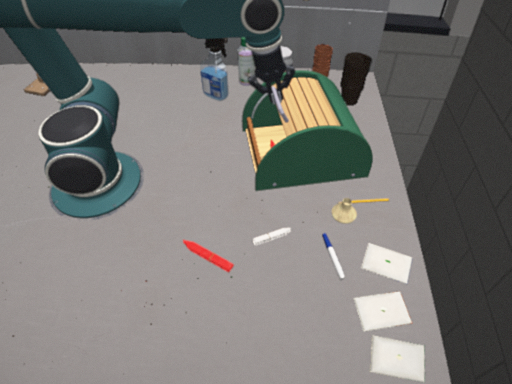

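The door is following the hand: the slats have moved forward and the bar is now at (280,105). Forces are small, so I'll continue.

Call:
arm_command(plan=[0,-0.0092,0.003,0,0,0,0,-0.0091,0.0034,0,0,0,0,-0.0089,0.0038,0,0,0,0,-0.0087,0.0043,0,0,0,0,-0.0085,0.0047,0,0,0,0,-0.0082,0.0051,0,0,0,0,-0.008,0.0055,0,0,0,0,-0.0077,0.0058,0,0,0])

```text
time_s: 12.82
position: [479.5, 147.1, 154.2]
ee_rot: [2.932, -0.0, 1.805]
contact_force: [0.8, 0.6, 5.8]
gripper_width: 0.13
```

Run:
```python
from h import *
s=bot.get_state();l=loc(s['position']);print(s['time_s'],l,np.degrees(s['ee_rot']),s['gripper_width'],s['contact_force'],s['torque'])
q=.426;print('expected shift',-200*np.cos(q+.262)+31.5,200*np.sin(q+.262)-197.5,'got',l-[-25.4,.67,213.66])
```

```text
12.8167 [-149.43621493    0.44495043  142.22211834] [ 1.68015321e+02 -2.11556401e-03  1.03397988e+02] 0.1298633669732993 [0.80677214 0.62081287 5.77712086] [ 0.19545371 -0.18556534  0.01219438]
expected shift -123.00350920426374 -70.50131637072771 got [-124.03621493   -0.22504957  -71.43788166]
```

Call:
arm_command(plan=[0,-0.0073,0.0062,0,0,0,0,-0.0071,0.0066,0,0,0,0,-0.0068,0.0069,0,0,0,0,-0.0064,0.0072,0,0,0,0,-0.0061,0.0075,0,0,0,0,-0.0057,0.0078,0,0,0,0,-0.0053,0.0081,0,0,0,0,-0.0049,0.0083,0,0,0])

```text
time_s: 13.48
position: [444.0, 138.6, 86.2]
ee_rot: [2.934, 0.0, 1.805]
contact_force: [-4.3, 0.6, 4.6]
gripper_width: 0.13
```

Run:
```python
from h import *
s=bot.get_state();l=loc(s['position']);print(s['time_s'],l,np.degrees(s['ee_rot']),s['gripper_width'],s['contact_force'],s['torque'])
q=.038;print('expected shift',-200*np.cos(q+.262)+31.5,200*np.sin(q+.262)-197.5,'got',l-[-25.4,.67,213.66])
snap('side','side9')
```

```text
13.4833 [-185.85730426    0.38440202   74.1674028 ] [1.68079231e+02 2.93232412e-04 1.03403389e+02] 0.13044434906499003 [-4.32337814  0.57266099  4.60804805] [-0.00375455  0.47275544  0.06499621]
expected shift -159.5672978251212 -138.3959586677321 got [-160.45730426   -0.28559798 -139.4925972 ]
```

View pics/side9.png

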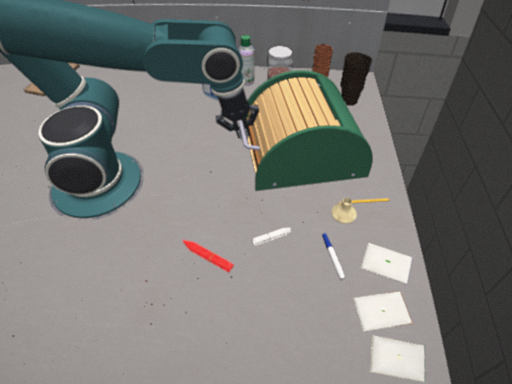

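The door is nearly shut. I'll press it home gently.

Call:
arm_command(plan=[0,-0.0022,0.0042,0,0,0,0,-0.0021,0.0042,0,0,0,0,-0.001,0.003,0,0,0,0,0,0,0,0,0,0,0,0,0,0,0])

```text
time_s: 13.95
position: [440.9, 137.9, 74.1]
ee_rot: [2.936, 0.0, 1.805]
contact_force: [-11.5, -2.4, 3.4]
gripper_width: 0.125
```

Run:
```python
from h import *
s=bot.get_state();l=loc(s['position']);print(s['time_s'],l,s['gripper_width'],s['contact_force'],s['torque'])
q=0;print('expected shift',-200*np.cos(q+.262)+31.5,200*np.sin(q+.262)-197.5,'got',l-[-25.4,.67,213.66])
```

```text
13.95 [-189.03997718    0.36793238   62.05604748] 0.1253230809316285 [-11.46796726  -2.41094991   3.37958458] [-0.28767313  1.68663305  0.07018726]
expected shift -161.67477691883818 -145.6974367202056 got [-163.63997718   -0.30206762 -151.60395252]
```

Call:
arm_command(plan=[0,0,0,0,0,0,0,0,0,0,0,0,0,0,0,0,0,0,0,0,0,0,0,0], hand=0.68)

```text
time_s: 14.28
position: [442.2, 138.1, 75.1]
ee_rot: [2.932, 0.0, 1.805]
contact_force: [0.1, 0.5, -0.0]
gripper_width: 0.323
```

Run:
```python
from h import *
s=bot.get_state();l=loc(s['position']);print(s['time_s'],l,s['gripper_width'],s['contact_force'],s['torque'])
snap('wrist','wrist10')
```

```text
14.2833 [-187.71953293    0.31779899   63.12199763] 0.322582135892254 [ 0.06103922  0.46272034 -0.03188863] [-0.03981211  0.14260703  0.04175658]
```

View pics/wrist10.png

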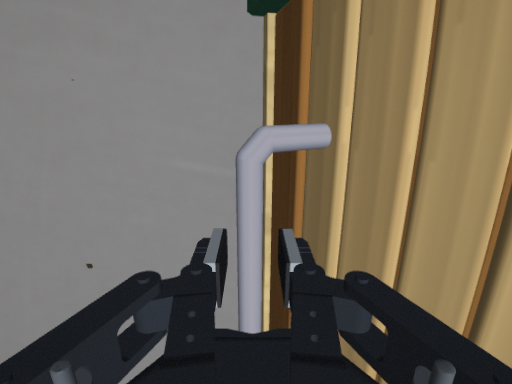

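The fingers are free of the bar, which runs down column ~250, and the slats come down to the sill at column ~300. I'll withdraw along the tool axis and measure the bar to check the door is shut.

Call:
arm_command(plan=[0,0,-0.01,0,0,0,0,0,-0.02,0,0,0,0,0,-0.03,0,0,0,0,0,-0.035,0,0,0,0,0,-0.035,0,0,0,0,0,-0.035,0,0,0,0,0,-0.02,0,0,0,0,0,0,0,0,0,0,0,0,0,0,0])

```text
time_s: 15.08
position: [404.8, 129.2, 257.8]
ee_rot: [2.929, -0.0, 1.805]
contact_force: [-0.6, -0.6, -0.3]
gripper_width: 0.324
```

Run:
```python
from h import *
s=bot.get_state();l=loc(s['position']);print(s['time_s'],l,s['gripper_width'],s['contact_force'])
snap('wrist','wrist11');snap('side','side11')
import cv2
a=cv2.imread('pics/side11.png')[60:200,210:380]; cv2.imwrite('pics/s11.png',cv2.resize(a,None,fx=4,fy=4,interpolation=2))
```

```text
15.0833 [-226.24723576    0.28160081  245.83402346] 0.32429052096991845 [-0.63939166 -0.64078097 -0.28335432]
```

View pics/wrist11.png

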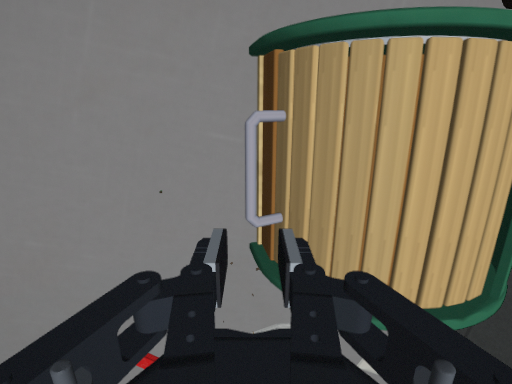

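View pics/s11.png

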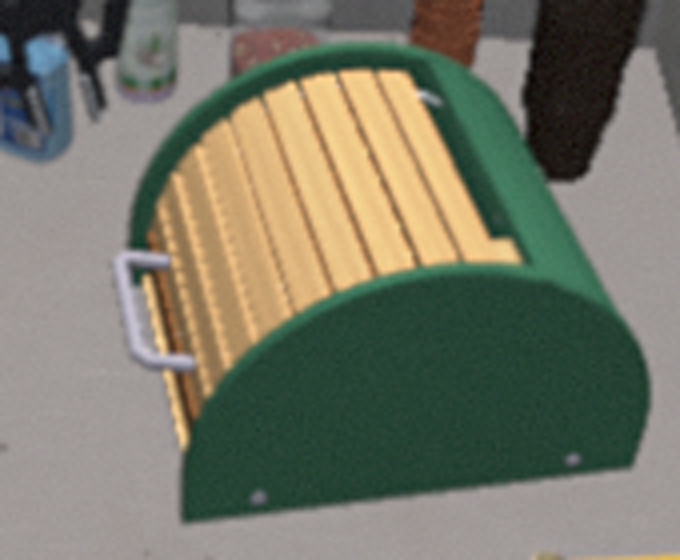

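Run:
```python
from h import *
z=load('wrist11')
for v in (150,170,190):
    d=z['d'][v,240:265]
    us=[u for u in range(240,262) if 0<z['d'][v,u]<np.median(z['d'][v,225:240])-50]
    # exclude shelf: nearest cluster
    m=min(z['d'][v,u] for u in us); us=[u for u in us if z['d'][v,u]<m+12]
    l=loc(world(z,[[u,v] for u in us])); print(v,us[0],us[-1],l.min(0).round(1),l.max(0).round(1), 'q',(np.arctan2(l[:,2].max()-6-28,-(l[:,0].min()+6-0))-.262).round(3))
```

```text
150 245 256 [-199.7   23.2   80. ] [-187.8   24.3   85.8] q -0.001
170 245 255 [-199.6    1.5   78.7] [-189.5    2.9   86.4] q 0.002
190 246 255 [-198.9  -20.8   80.5] [-189.5  -19.5   86.1] q 0.002
```

The bar measures q≈0.00 (±0.01), so the door is shut. The arm is clear of everything, so I'll hand in.

Run:
```python
from h import *
print(bot.job_done()); print(bot.get_state()['time_s'])
```

```text
the job is handed in; nothing more can be done
None
the job is handed in; nothing more can be done
```

I put the smaller red label bundle in the seed store and pulled the tambour door fully shut by its bar. I handed the job in at about 15 s.

- **Bundle:** after I released it, it lay flat on the store floor at about x = -93, y = +4 mm, with its top 8–10 mm above the floor. The shut door hides it, so I couldn't check it again after closing.
- **Door:** the bar measured x ≈ -193 mm and 80 mm above the store floor. That puts the joint at 0.00 rad, within about 0.01.
- **Hand and forces:** the hand had drawn back about 190 mm from the bar, and the contact force read near zero. The highest force I saw was about 12 N, while pressing the door home.
- **White bundle:** I never went near it, and it showed no movement in the side pictures up to the last few centimetres of closing. I did not re-measure its position at the end.

Two readings were off. The hand was 9 mm too low before pinching the bar and about 5 mm too high after I corrected it. The gripper also read 13 mm open on the 17 mm bundle. Neither affected the grasps.

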